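Clamp a compression fitting in the two-step cam clamp

TASK

Lay the green compression fitting in the empty nest of the cam clamp and let go of it, then turn the crank slowly counter-clockwise until the follower rests in the cam's first flat dwell, and leave it standing there with the jaw holding the fitting against the anvil. Feel for the dwell: short of it the crank springs back, and past it the high step would crush the plastic fitting. Leave all the other stock where it is.

Things in the scene. Friction and masses are not known exactly. Their poses are not given: they have to be found in the camera images.
- fitting: green plastic compression coupling, 100 mm long along its own x: round middle 34 mm thick and 48 mm long between two hex nuts (26 mm long, 42 mm across flats, 48.5 mm across corners); about 70 g. It lies on a flat of its nuts in one of two shallow orange bins (190 x 180 mm, rim 45 mm high, floor 4 mm thick). Origin: under its middle, 21 mm below its axis
- fitting_mid (a point): the middle of the green fitting, on its long axis (axes as the fitting's)
- rig: fixed grey cam clamp, base plate 110 mm (its x) by 300 mm (its y) by 12 mm. From its -y end to its +y end: crank shaft with brass cam, steel follower with roller, blue sprung jaw, nest, aluminium anvil. Origin on the ledge, on its long centre line
- nest (a point): centre of the nest, 24 mm above the ledge, level with the tops of two black pads that carry the fitting's nuts (the fitting's long axis along this frame's y, fitting_mid 21 mm above). Pads 30 mm long, with cheeks 55 mm apart and 24 mm high beside them; between the pads it is open over 47 mm for the fingers, down to 12 mm above the ledge. Axes as the rig's, z up
- anvil: fixed aluminium anvil, 71 mm wide, top 68 mm above the ledge; origin below the middle of its face, at ledge height, 57 mm from the nest's centre towards +y; the jaw pushes the fitting home against it. The open jaw's face is 57 mm from the nest's centre towards -y, so the fitting may be laid up to 6 mm either way along y
- jaw_guide (a point): fixed point on the centre line between the follower's two guide cheeks, 45 mm above the ledge. The blue jaw (34 mm wide, 30 mm high) sits on a spring in the follower. Once it has the fitting against the anvil it stops, while the cam squeezes its spring 8 mm further up to the first dwell: about 20 N on the fitting there, about 34 N on the high step. Over 25 N crushes the plastic
- crank (a joint): crank angle, rad: 0 with the arm along the rig's -x, growing counter-clockwise seen from above, up to 3.4. The follower reaches the first dwell somewhere between 1.3 and 2.7 rad, as the cam is clamped on its shaft at a different angle each time. Let go on a ramp, the crank springs back; in the dwell it stays
- cam_axis (a point): point on the upright crank shaft, 90 mm above the ledge (axes as the rig's). Brass two-step cam under the crank arm, in turning order: low round part (free), ramp of 0.8 rad (push at the knob 1 to 3 N, then 3 to 11 N once the jaw is on the fitting), first flat dwell of 0.3 rad (under 1.5 N), second ramp of 0.25 rad (10 N and more), high step
- knob_grip (a point): grip point on the axis of the crank's black knob, 90 mm above the ledge: upright round knob 24 mm thick, from 64 to 110 mm above the ledge, spinning freely on the crank arm, 65 mm from the shaft. The top of the arm is 62 mm above the ledge
- white_coupling: white plastic twin of the fitting, same size, lying in the other orange bin: not wanted, leave it
- fill_valve: white plastic toilet fill valve, 240 mm long, lying along the far side of the ledge: leave it
- shower_arm: chrome bent shower arm, 270 mm long, 21 mm thick, lying along the far side: leave it
- pliers: slip-joint pliers with blue grips, 190 mm long, lying along the far side: leave them
- tape_spool: flat spool of white tape with blue flanges, 56 mm across, 22 mm high, far side: leave it
- brass_elbow: brass pipe elbow, about 60 mm, in the bin with the white coupling: leave it
Things that resemble listed ones, but are neither listed nor needed, are in the scene too. Several things have the shape of the fitting; the one meant has the colours described above.

How it is judged:
On the way:
1. the green fitting lies in the nest, let go and not yet clamped (x of fitting_mid in the frame of nest between -0.006 and 0.006 m and y of fitting_mid in the frame of nest between -0.011 and 0.011 m and z of fitting_mid in the frame of nest between 0.017 and 0.025 m and angle between the x axis of fitting and the y axis of nest, either way round below 0.12 rad and contact force between the fingers and fitting below 0.1 N and contact force between anvil and fitting below 3 N and linear speed of fitting below 0.02 m/s), for 0.2 s.
At the end, for the whole second after the job is handed in: The green fitting lies in the nest (its middle within 6 mm across and 11 mm along of the nest's centre, 21 +- 4 mm above the pads, its axis within 0.12 rad of the nest's), the jaw presses it on the anvil with 15 to 25 N, and crank and fitting are at rest: the follower stands in the first dwell (x of fitting_mid in the frame of nest between -0.006 and 0.006 m and y of fitting_mid in the frame of nest between -0.011 and 0.011 m and z of fitting_mid in the frame of nest between 0.017 and 0.025 m and angle between the x axis of fitting and the y axis of nest, either way round below 0.12 rad and contact force between anvil and fitting between 15 and 25 N and velocity of joint crank between -0.05 and 0.05 rad/s and linear speed of fitting below 0.01 m/s); the robot touches nothing.
It fails at once if the jaw presses the plastic fitting on the anvil with more than 25 N (cam turned onto the high step) (contact force between anvil and fitting above 25 N).
It fails at once if a piece of the other stock is moved by more than 30 mm (distance of any of white_coupling, fill_valve, shower_arm, pliers, tape_spool, brass_elbow from where it was at the start of the episode above 0.03 m).
It also fails if it takes over 64 s, if anything falls off the work surface, if the arm or the gripper's body presses on something with over 40 N, if the wrist force passes 120 N, or if a joint passes its speed limit or range.

ROBOT

A 7-joint arm with a two-finger parallel gripper is mounted at the origin on the work surface. World frame = base frame: x ahead of the robot, y to its left, z up, the work surface at z = 0. Lengths are in m, angles in rad, forces in N, time in s.
With the tool pointing down it reaches from about 0.4 to 0.85 m from the base axis. Payload 4.5 kg.
Tool frame: the origin (TCP) lies where the fingers leave the gripper's body, on its centre line; the fingertips stand 64 mm ahead of it and the grasp point (between the pads) lies 45 mm ahead of it; z points along the fingers, y is the line along which they close (so a half turn about z gives the same grasp; the last joint's range is limited). The gripper opens to 88 mm and grips with 3 to 60 N. Pads are 18 mm wide; open, the fingers measure 123 mm over their backs; the gripper's body (75 mm by 187 mm) begins 45 mm behind the grasp point.
Start: joints at [-1.192, 0.689, -0.195, 1.565, 0.157, 0.902, -0.215], TCP at [0.211, 0.588, 0.303] pointing down, gripper open.
Joint ranges: [-3.01, 3.01], [-0.46, 2.08], [-1.47, 1.51], [0.13, 2.56], [-1, 4.14], [0.04, 2.09], [-2.66, 2.66]. Speed limits (rad/s): [2.57, 2.57, 3.14, 3.14, 3.14, 3.14, 3.14].

INTERFACE

Orientations are given as a unit quaternion [x, y, z, w].
In Python, from plant import r gives the robot as it stands.
- The arm moves only by the tool play_rows, never from a script. Its arguments are lists of equal length, an entry for each row: "translation": the shift along the tool's x, y, z in m, a list of three; "delta_rot": the turn, a rotation vector about the tool's x, y, z in degrees, a list of three; "grip": the opening, from -1 (shut) to 1 (fully open). In form: {"translation": [[x, y, z], ...], "delta_rot": [[rx, ry, rz], ...], "grip": [grip, ...]}. A call has 1 to 20 rows; each row shifts and turns the commanded pose from where the row before left it, along the tool's axes as they then stand; what a row does not reach is not made up. A row lasts 1/8 s, in which the tool goes at most 62.5 mm and 10.7 degrees, less where a joint would pass 70% of its speed; a pose out of reach is approached as far as the arm can. A call with a gripper value outside its range is refused whole. The fingers move at their own pace and stop on an object; "squeeze" is the grip in N (left out, the last holds). Time passes only in rows, so rows that do not move let the fingers close. It gives the time, the measured TCP pose, the force, the opening and the grip force at its end, in the units of the state.
- r.get_state(): the state, without advancing time (a new reading comes with each control period).
- r.snapshot(name): name is "scene" or "top" or "wrist"; returns the picture (480x640x3 uint8, blue, green, red); there is no depth.
- r.get_calibration(name): a dict with "intrinsics" (3x3 intrinsics, pixels), "k1" (the pictures are not rectified: a ray, as slopes to the right and down, at radius r is drawn at 1 + k1 r^2 times it, then the intrinsics apply), "eye" and "rotation" of the camera in the world. Camera axes: x right, y up, looking along -z (the intrinsics and any distortion apply to the point x, -y, -z); pixel columns grow to the right and rows downward; lengths in m; the calibration is good to about 2 mm. A picture is of the moment at which its call begins: read the wrist's pose just before it. get_calibration takes no time and is no camera call; for the wrist camera it gives the pose at the moment of the call.
- r.finish_job(): hands the job in; it is judged then, once.
Trained networks look in the newest picture that a camera, given by its name, has taken for a name from the list of things; names that differ only in an ending like _2 or _b are one class to them, and where a whole thing is asked for, a point or a joint stands for the part that bears it (a point fixed in the world has none). Each returns a list of dicts, best first, with "confidence" (0 to 1); they miss things now and then, are a little off and sometimes report something else, mostly with a low value. They report only what shows in the picture. A call takes as long as a camera call. They do not tell look-alikes from the thing itself.
- r.look_for(camera, target): "point" ([x, y, z] in m, in world coordinates, good to about 4 mm: the middle of the surface that is visible of it).
- r.silhouettes(camera, target): "pixels" (480x640 bool, what is visible of it).
The state is a dict: "clock": time; "q": joint angles; "qd": joint speeds; "joint_torque": joint torques, N m; "tool_pos": TCP position; "eef_rot": TCP orientation; "contact_force": force on the tool from outside, world axes, zero at the start; "moment": the same for the moment, N m; "opening": opening from 0.0 (shut) to 1.0 (fully open); "finger_force": force on a finger pad.
Only numpy, scipy, OpenCV 4.12 (cv2) and the standard library are available. Lean on these libraries where they do the work, as an engineer would, in place of code of your own. Each camera call takes 0.05 s, during which the arm holds its last target. There are 200 camera calls.

## Working session

There is one attempt and no reset: what is moved stays moved. The work goes in short steps, Python scripts to look and compute and a tool call to move; the robot and the scene stay as the last step left them, time stands still between calls to the robot, and variables do not carry over. Pictures are saved under pics/ and viewed, at most 10 in all, crops included, and the job is handed in when it is done.

Besides the shell and the picture viewer there is one more tool, called after "Request:" by a JSON object that holds its "api" and its "payload". play_rows: Moves the arm, as the interface text tells. Its arguments: {"type":"object","properties":{"translation":{"type":"array","items":{"type":"array","items":{"type":"number"}}},"delta_rot":{"type":"array","items":{"type":"array","items":{"type":"number"}}},"grip":{"type":"array","items":{"type":"number"}},"squeeze":{"type":"number"}},"required":["translation","delta_rot","grip"]}

```bash
mkdir -p pics; ls; cat > h.py <<'E'
import numpy as np, cv2
from plant import r
from scipy.spatial.transform import Rotation as R
def cal(n):
    c=r.get_calibration(n); return c
def px2w(c,uv,z):
    K=np.array(c["intrinsics"]);k=c["k1"]
    d=np.linalg.inv(K)@np.array([uv[0],uv[1],1.0]);p=d[:2].copy()
    s=p.copy()
    for _ in range(30): s=p/(1+k*(s@s))
    Rm=np.array(c["rotation"]); 
    if Rm.shape!=(3,3): Rm=R.from_quat(Rm).as_matrix()
    ray=Rm@np.array([s[0],-s[1],-1]);e=np.array(c["eye"])
    return e+ray*(z-e[2])/ray[2]
def w2px(c,P):
    Rm=np.array(c["rotation"])
    if Rm.shape!=(3,3): Rm=R.from_quat(Rm).as_matrix()
    q=Rm.T@(np.array(P)-np.array(c["eye"]));s=np.array([q[0],-q[1]])/-q[2]
    s=s*(1+c["k1"]*(s@s));K=np.array(c["intrinsics"]);return (K@np.array([s[0],s[1],1]))[:2]
E
python3 - <<'E'
from h import *
for n in ["scene","top"]:
    im=r.snapshot(n); cv2.imwrite(f"pics/{n}0.png",im)
    c=cal(n); print(n,c["eye"],np.round(c["rotation"],3).tolist(),c["intrinsics"],c["k1"])
    for t in ["fitting","white_coupling","rig","crank","knob_grip","anvil","brass_elbow","jaw_guide","nest"]:
        try:
            for d in r.look_for(n,t)[:4]: print(t,np.round(d["point"],3),round(d["confidence"],2),np.round(w2px(c,d["point"])))
        except Exception as e: print(t,e)
print(r.get_state())
E
```

```text
pics
scene [1.14468286 0.40004255 1.13524074] [0.145, 0.25, 0.819, 0.496] [[454.84814603   0.         325.31813331]
 [  0.         454.84814603 234.48667851]
 [  0.           0.           1.        ]] -0.05048094943369009
fitting [0.308 0.452 0.033] 0.74 [480. 239.]
fitting [0.506 0.354 0.038] 0.68 [424. 278.]
fitting [0.289 0.253 0.037] 0.68 [418. 208.]
fitting [0.535 0.546 0.034] 0.66 [489. 317.]
white_coupling [ 0.478 -0.361  0.04 ] 0.78 [215. 179.]
white_coupling [0.509 0.353 0.035] 0.29 [423. 279.]
rig [0.535 0.014 0.022] 0.94 [310. 241.]
crank [ 0.544 -0.08   0.05 ] 0.83 [279. 225.]
knob_grip [ 0.476 -0.084  0.1  ] 0.41 [289. 198.]
knob_grip [ 0.48  -0.359  0.038] 0.16 [215. 180.]
anvil [0.525 0.147 0.066] 0.77 [353. 248.]
brass_elbow [ 0.468 -0.27   0.031] 0.63 [241. 188.]
jaw_guide [0.54  0.017 0.024] 0.87 [310. 242.]
nest [0.544 0.017 0.027] 0.67 [309. 243.]
top [0.39132771 0.06026253 1.24664326] [0.045, -0.043, -0.699, 0.713] [[490.63502907   0.         324.82945872]
 [  0.         490.63502907 238.55657713]
 [  0.           0.           1.        ]] -0.07292937369587402
fi
[... 636 characters left out ...]
,  0.68909182, -0.19460565,  1.56529196,  0.15728039,
        0.9025223 , -0.21509857]), 'qd': array([ 7.65763620e-04, -1.00225525e-03,  7.06069415e-06,  8.25049185e-04,
        1.33538242e-03,  2.42921426e-04, -5.89985976e-05]), 'joint_torque': array([ 3.08872150e-04, -5.27482009e+01, -1.26691137e+00, -1.53752983e+01,
       -5.19294385e-02, -7.51527059e-04,  2.41343474e-05]), 'tool_pos': array([0.21122825, 0.58824059, 0.30275011]), 'eef_rot': array([ 1.71536920e-01,  9.85177691e-01,  3.51418720e-05, -7.13706036e-06]), 'contact_force': array([-0.51910997,  0.26172511, -0.08505188]), 'moment': array([-0.00523466,  0.00567213, -0.00192179]), 'finger_force': 0.0, 'opening': 0.9985648571940896}
```

View pics/top0.png

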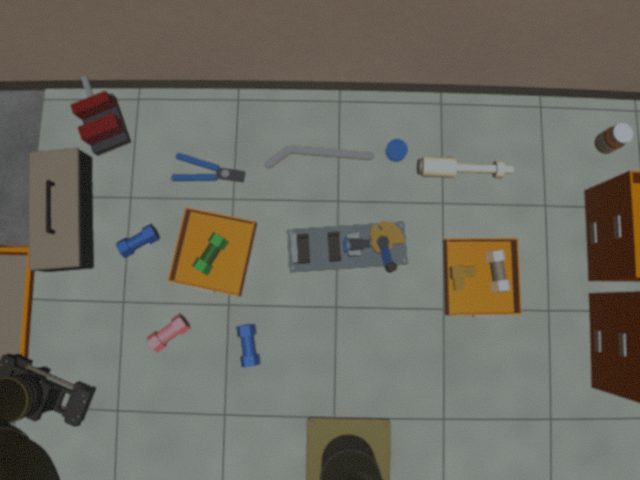

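View pics/scene0.png

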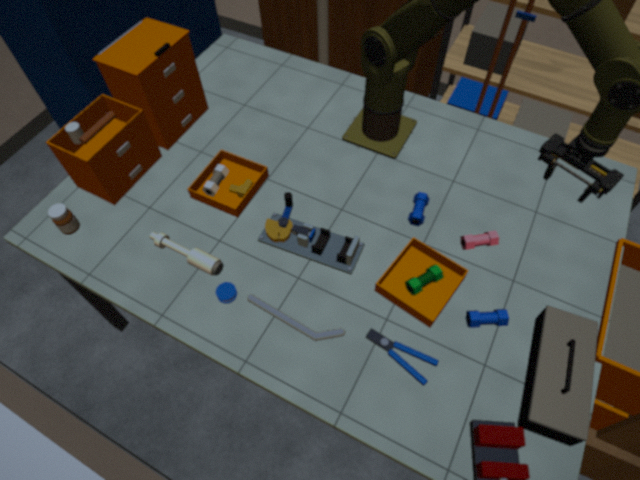

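The fitting-shaped candidates in the top picture are green (211,254) in the left bin, blue (137,241), blue (248,345), pink (168,332) and white (498,271) in the other bin. The green one fits, since it is all green and lies in an orange bin. I'll confirm it in an enlarged crop and fit its axis and the rig's.

```bash
python3 - <<'E'
from h import *
im=r.snapshot("top"); c=cal("top")
crop=np.hstack([cv2.resize(im[195:305,160:270],(400,400),interpolation=cv2.INTER_CUBIC),cv2.resize(im[195:295,280:415][:, :],(540,400),interpolation=cv2.INTER_CUBIC)[:,:400]])
cv2.imwrite("pics/crop0.png",crop)
for n in ["top","scene"]:
    im=r.snapshot(n);c=cal(n)
    b,g,rr=[im[:,:,i].astype(int) for i in range(3)]
    m=((g>b+40)&(g>rr+40)).astype(np.uint8)
    k,l,s,ce=cv2.connectedComponentsWithStats(m); i=1+np.argmax(s[1:,4]); v,u=np.nonzero(l==i)
    W=np.array([px2w(c,(a,b_),0.030) for a,b_ in zip(u,v)])[:,:2]
    rect=cv2.minAreaRect((W*1000).astype(np.float32)); print(n,s[i],W.mean(0),rect)
    w,V=np.linalg.eigh(np.cov(W.T));print(np.degrees(np.arctan2(V[1,1],V[0,1])))
    for d in r.silhouettes(n,"rig")[:1]:
        v,u=np.nonzero(d["pixels"]);W=np.array([px2w(c,(a,b_),0.012) for a,b_ in zip(u,v)])[:,:2]
        print("rig",d["confidence"],cv2.minAreaRect((W*1000).astype(np.float32)))
s=r.get_state(); print(R.from_quat(s["eef_rot"]).as_matrix().round(3))
cw=cal("wrist"); print(cw)
E
```

```text
top [194 259  14  13 118] [0.47131755 0.3742485 ] ((471.49713134765625, 374.03729248046875), (28.961666107177734, 26.072538375854492), 58.52173614501953)
58.37766911706595
rig 0.8 ((527.21044921875, 11.549041748046875), (129.97308349609375, 304.8123474121094), 1.084301471710205)
scene [408 265  34  28 287] [0.4993398  0.35628153] ((498.2373352050781, 358.836669921875), (39.106239318847656, 100.73743438720703), 59.581993103027344)
149.74114133375437
rig 0.6 ((489.80963134765625, 7.0272979736328125), (204.4862823486328, 309.1971740722656), 3.8846826553344727)
[[-0.941  0.338 -0.   ]
 [ 0.338  0.941  0.   ]
 [ 0.     0.    -1.   ]]
{'intrinsics': array([[351.31092097,   0.        , 317.79829883],
       [  0.        , 351.31092097, 243.84209811],
       [  0.        ,   0.        ,   1.        ]]), 'k1': 0.01568391249760598, 'eye': array([0.14841593, 0.61078774, 0.38502598]), 'rotation': array([-0.10738587, -0.07609116,  0.57064778,  0.81057974])}
```

View pics/crop0.png

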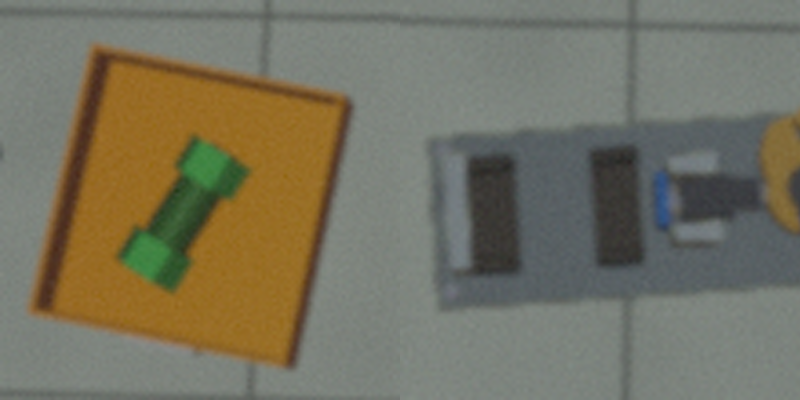

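The crop confirms it: the two-tone green fitting lies in the left orange bin, with nuts at about (212,166) and (155,258) in the crop. The rig shows pads, anvil on the left, blue jaw on the right and an empty nest. Next I move above the fitting.

Request:
{"api": "play_rows", "payload": {"translation": [[0, 0, 0], [-0.036, -0.0055, 0.01], [-0.036, -0.0055, 0.01], [-0.036, -0.0055, 0.01], [-0.036, -0.0055, 0.01], [-0.036, -0.0055, 0.01], [-0.036, -0.0055, 0.01], [-0.036, -0.0055, 0.01], [-0.036, -0.0055, 0.01], [-0.036, -0.0055, 0.01], [-0.036, -0.0055, 0.01], [0, 0, 0], [0, 0, 0]], "delta_rot": [[0, 0, 10.5], [0, 0, 0], [0, 0, 0], [0, 0, 0], [0, 0, 0], [0, 0, 0], [0, 0, 0], [0, 0, 0], [0, 0, 0], [0, 0, 0], [0, 0, 0], [0, 0, 0], [0, 0, 0]], "grip": [1, 1, 1, 1, 1, 1, 1, 1, 1, 1, 1, 1, 1]}}

```text
clock: 2.88
tool_pos: [0.4938, 0.3603, 0.2029]
eef_rot: [0.261, 0.965, 0.001, -0.0]
contact_force: [-0.3, 0.6, 0.4]
opening: 1.0
finger_force: 0.0
```

```bash
cat >> h.py <<'E'
def tool():
    s=r.get_state(); return np.array(s["tool_pos"]),R.from_quat(s["eef_rot"]).as_matrix(),s
def green(z):
    c=cal("wrist"); im=r.snapshot("wrist")
    b,g,rr=[im[:,:,i].astype(int) for i in range(3)]
    m=((g>b+25)&(g>rr+25)).astype(np.uint8); m=cv2.morphologyEx(m,cv2.MORPH_CLOSE,np.ones((9,9)))
    k,l,st,ce=cv2.connectedComponentsWithStats(m); i=1+np.argmax(st[1:,4]); v,u=np.nonzero(l==i)
    W=np.array([px2w(c,(a,b_),z) for a,b_ in zip(u[::3],v[::3])])[:,:2]
    w,V=np.linalg.eigh(np.cov(W.T))
    return im,st[i],W.mean(0),cv2.minAreaRect((W*1000).astype(np.float32)),np.degrees(np.arctan2(V[1,1],V[0,1]))
E
python3 - <<'E'
from h import *
p,Rm,s=tool(); print(s["clock"],p,Rm.round(3).tolist(),s["q"].round(2))
im,st,m,rect,a=green(0.030); print(st,m,rect,a)
cv2.imwrite("pics/w1.png",im)
E
```

```text
2.875 [0.49377283 0.36032641 0.20287313] [[-0.864, 0.503, -0.001], [0.503, 0.864, 0.001], [0.001, 0.001, -1.0]] [-0.6   0.8  -0.18  1.7   0.21  0.66  0.15]
[ 283  185   65  138 7060] [0.50148174 0.35438479] ((503.7336120605469, 352.7716369628906), (46.64699172973633, 108.59746551513672), 59.921382904052734) 150.1347688402082
```

View pics/w1.png

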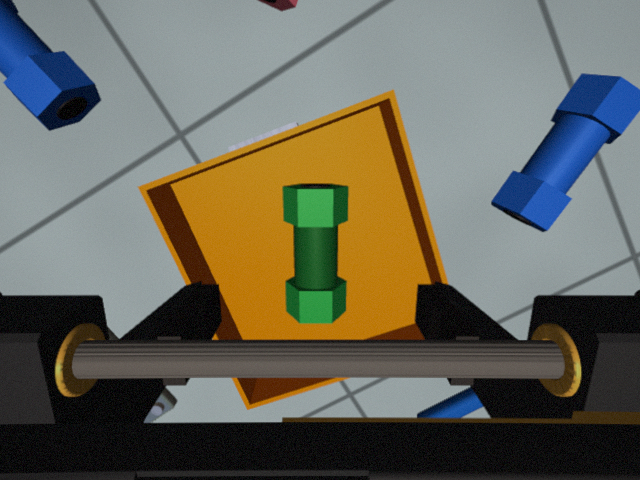

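The green fitting shows in full in the wrist view, centred at about (316,255), with free space on both sides for the fingers. I'll fit its model silhouette for an accurate pose.

```bash
cat >> h.py <<'E'
from scipy.optimize import minimize
def fitpose(c,mask,x0,zax,band=None):
    t=np.arange(6)*np.pi/3; h=24.25*np.c_[np.cos(t),np.sin(t)]/1000   # corners sideways, flats up/down
    tc=np.arange(24)*np.pi/12; cy=17*np.c_[np.cos(tc),np.sin(tc)]/1000
    parts=[(h,-.05,-.024),(h,.024,.05),(cy,-.024,.024)]
    def ren(q):
        a=q[2];m=np.zeros(mask.shape,np.uint8)
        for s,l0,l1 in parts:
            P=np.array([[q[0]+l*np.cos(a)-y*np.sin(a),q[1]+l*np.sin(a)+y*np.cos(a),zax+z] for l in (l0,l1) for y,z in s])
            uv=np.array([w2px(c,p) for p in P])
            cv2.fillConvexPoly(m,cv2.convexHull((uv*16).astype(np.int32)),1,shift=4)
        return m
    def cost(q):
        m=ren(q)>0; k=mask>0
        return 1-(m&k).sum()/(m|k).sum()
    o=minimize(cost,x0,method="Nelder-Mead",options=dict(initial_simplex=np.array(x0)+np.array([[0,0,0],[.006,0,0],[0,.006,0],[0,0,.06]]),xatol=1e-5,fatol=1e-5))
    return o.x,o.fun
def gmask(im):
    b,g,rr=[im[:,:,i].astype(int) for i in range(3)]
    m=((g>1.5*b)&(g>1.5*rr)&(g>25)).astype(np.uint8); m=cv2.morphologyEx(m,cv2.MORPH_CLOSE,np.ones((7,7)))
    k,l,st,ce=cv2.connectedComponentsWithStats(m); return l==1+np.argmax(st[1:,4])
def togo(target,ang_y=None):
    p,Rm,s=tool(); d=Rm.T@(np.array(target)-p); print("tool shift",d.round(4),"pos",p.round(4),"clock",s["clock"])
    print("tool y angle",np.degrees(np.arctan2(Rm[1,1],Rm[0,1])).round(2),"tilt",Rm[:2,2].round(4))
E
python3 - <<'E'
from h import *
c=cal("wrist"); m=gmask(r.snapshot("wrist")); 
q,f=fitpose(c,m,[.5015,.3544,np.radians(150)],.025); print(q,np.degrees(q[2]),f)
togo([q[0],q[1],0.025+0.045+0.002])
E
```

```text
[0.5015459  0.35429321 2.61734172] 149.96263395305598 0.078748370273794
tool shift [-0.0108 -0.0018  0.1311] pos [0.4932 0.3611 0.2031] clock 2.975
tool y angle 59.89 tilt [-0.0005  0.0016]
```

Request:
{"api": "play_rows", "payload": {"translation": [[-0.011, -0.002, 0.02], [0, 0, 0.03], [0, 0, 0.03], [0, 0, 0.02], [0, 0, 0.012], [0, 0, 0.01], [0, 0, 0.008], [0, 0, 0], [0, 0, 0]], "delta_rot": [[0, 0, 0], [0, 0, 0], [0, 0, 0], [0, 0, 0], [0, 0, 0], [0, 0, 0], [0, 0, 0], [0, 0, 0], [0, 0, 0]], "grip": [0.5, 0.5, 0.5, 0.5, 0.5, 0.5, 0.5, 0.5, 0.5], "squeeze": 12}}

```text
clock: 4.1
tool_pos: [0.5033, 0.3523, 0.0732]
eef_rot: [0.261, 0.965, 0.0, 0.0]
contact_force: [0.2, 0.7, -0.0]
opening: 0.75
finger_force: 0.0
```

```bash
python3 - <<'E'
from h import *
togo([.5015,.3543,.072]); c=cal("wrist"); m=gmask(r.snapshot("wrist")); 
q,f=fitpose(c,m,[.5015,.3544,np.radians(150)],.025); print(q,np.degrees(q[2]),f)
E
```

```text
tool shift [0.0026 0.0008 0.0012] pos [0.5033 0.3523 0.0732] clock 4.1
tool y angle 59.74 tilt [0.0008 0.0007]
[0.50128704 0.35432487 2.61314233] 149.72202689748494 0.4442528331104385
```

Request:
{"api": "play_rows", "payload": {"translation": [[0.0026, 0, 0], [0, 0, 0], [0, 0, 0], [0, 0, 0], [0, 0, 0], [0, 0, -0.01], [0, 0, -0.03], [0, 0, -0.04], [0, 0, -0.04], [0, 0, -0.04], [0, 0, 0]], "delta_rot": [[0, 0, 0], [0, 0, 0], [0, 0, 0], [0, 0, 0], [0, 0, 0], [0, 0, 0], [0, 0, 0], [0, 0, 0], [0, 0, 0], [0, 0, 0], [0, 0, 0]], "grip": [0.5, -1, -1, -1, -1, -1, -1, -1, -1, -1, -1], "squeeze": 12}}

```text
clock: 5.52
tool_pos: [0.5022, 0.3545, 0.2365]
eef_rot: [0.261, 0.965, 0.003, 0.002]
contact_force: [0.9, -0.3, -1.6]
opening: 0.381
finger_force: 12.0
```

```bash
python3 - <<'E'
from h import *
p,Rm,s=tool();print(p,s["opening"],s["finger_force"],s["contact_force"])
c=cal("wrist"); im=r.snapshot("wrist");cv2.imwrite("pics/w2.png",im); m=gmask(im); v,u=np.nonzero(m);print(m.sum(),u.min(),u.max(),v.min(),v.max())
g=p+Rm[:,2]*.045; print(g)
a=np.arctan2(Rm[1,0],Rm[0,0])
for off in (-.004,0,.004):
    e=g+Rm[:,0]*(.05+off)
    print(off,"far nut end rows (top flat edge, bottom)",[w2px(c,e+np.array([0,0,dz])).round(1) for dz in (.021-.002,-.021-.002)])
# rig from top camera, current
for n in("top","scene"):
    r.snapshot(n);c=cal(n)
    for t in ["anvil","crank","knob_grip","rig"]:
        for d in r.look_for(n,t)[:2]: print(n,t,np.round(d["point"],4),round(d["confidence"],2))
E
```

```text
[0.50215008 0.3544739  0.23653928] 0.38123806050237535 11.999409981071949 [ 0.85791683 -0.30825586 -1.57163772]
15328 253 382 190 339
[0.50240429 0.35468248 0.19154048]
-0.004 far nut end rows (top flat edge, bottom) [array([317.8, 217.8]), array([317.1, 199. ])]
0 far nut end rows (top flat edge, bottom) [array([317.8, 205.1]), array([317.1, 189.6])]
0.004 far nut end rows (top flat edge, bottom) [array([317.8, 192.1]), array([317.1, 180.1])]
top anvil [0.5129 0.1429 0.0675] 0.72
top crank [ 0.5354 -0.0799  0.0484] 0.93
top crank [0.5195 0.0107 0.0146] 0.68
top knob_grip [ 0.4699 -0.0851  0.1106] 0.55
top rig [0.5245 0.0092 0.0126] 0.68
top rig [0.7051 0.3753 0.0159] 0.6
scene anvil [0.5227 0.1463 0.0668] 0.63
scene crank [ 0.5444 -0.0827  0.0481] 0.65
scene knob_grip [ 0.475  -0.0867  0.0972] 0.54
scene rig [0.536  0.0133 0.0251] 0.93
```

View pics/w2.png

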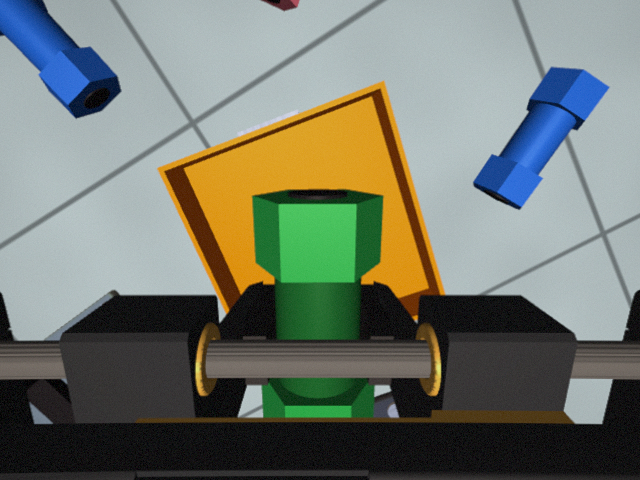

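The fitting is held centrally and level: the far top edge is at v≈204 and the bottom at 190, matching zero offset. Now I turn and carry it to the rig, stopping short of the nest so that the wrist camera can see it.

Request:
{"api": "play_rows", "payload": {"translation": [[0, 0, 0], [0, 0, 0], [0, 0, 0], [0, 0, 0], [0, 0, 0], [0, 0, 0], [-0.02, 0, 0], [-0.036, 0, -0.002], [-0.036, 0, -0.002], [-0.036, -0.001, -0.002], [-0.036, -0.001, -0.002], [-0.036, -0.001, -0.002], [-0.036, -0.001, -0.002], [-0.036, -0.001, -0.002], [-0.036, 0, 0], [-0.02, 0, 0], [0, 0, 0], [0, 0, 0], [0, 0, 0]], "delta_rot": [[0, 0, 9.3], [0, 0, 9.3], [0, 0, 9.3], [0, 0, 9.3], [0, 0, 9.3], [0, 0, 9.3], [0, 0, 0], [0, 0, 0], [0, 0, 0], [0, 0, 0], [0, 0, 0], [0, 0, 0], [0, 0, 0], [0, 0, 0], [0, 0, 0], [0, 0, 0], [0, 0, 0], [0, 0, 0], [0, 0, 0]], "grip": [-1, -1, -1, -1, -1, -1, -1, -1, -1, -1, -1, -1, -1, -1, -1, -1, -1, -1, -1]}}

```text
clock: 8.45
tool_pos: [0.5182, 0.0271, 0.2467]
eef_rot: [0.681, 0.732, 0.0, -0.0]
contact_force: [0.0, 1.2, -1.7]
opening: 0.38
finger_force: 12.0
```

```bash
python3 - <<'E'
from h import *
togo([.52,.08,.25]); c=cal("wrist"); im=r.snapshot("wrist");cv2.imwrite("pics/w3.png",im); print(c["eye"])
for t in ["anvil","rig","nest","knob_grip","crank"]:
    for d in r.look_for("wrist",t)[:2]: print(t,np.round(d["point"],4),round(d["confidence"],2),w2px(c,d["point"]).round())
E
```

```text
tool shift [ 0.0526  0.0056 -0.0033] pos [0.5182 0.0271 0.2467] clock 8.45
tool y angle 4.1 tilt [-0.0001  0.0008]
[0.51366616 0.09379687 0.32902788]
anvil [0.5165 0.1106 0.0156] 0.7 [323. 129.]
anvil [0.5134 0.1369 0.0633] 0.68 [322.  85.]
rig [0.5178 0.1121 0.0133] 0.8 [324. 127.]
nest [0.5192 0.104  0.0097] 0.89 [325. 137.]
knob_grip [ 0.4738 -0.0884  0.1107] 0.82 [245. 403.]
crank [ 0.4769 -0.0909  0.1122] 0.77 [249. 407.]
crank [ 0.7921 -0.123   0.021 ] 0.51 [577. 391.]
```

View pics/w3.png

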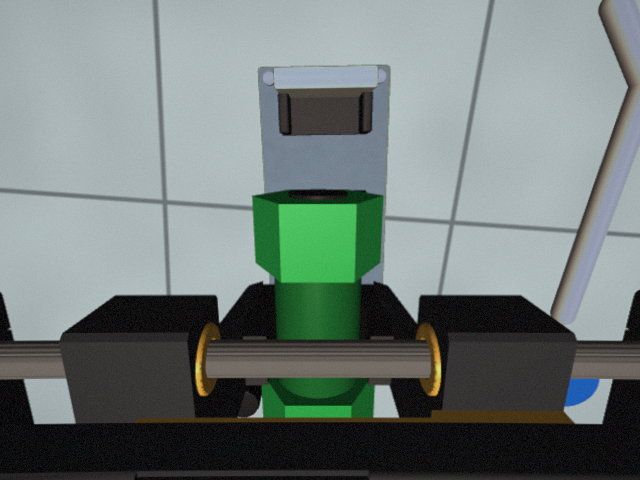

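The view shows the anvil top (275–378, 67–87), the far pad with its cheeks (279–372, 88–134) and the plate's side edges, with the nest clear. I'll measure these edges precisely.

```bash
python3 - <<'E'
from h import *
im=cv2.imread("pics/w3.png"); c=cal("wrist")
g=cv2.GaussianBlur(cv2.cvtColor(im,cv2.COLOR_BGR2GRAY).astype(float),(3,3),0)
def sub(p):
    d=np.abs(np.gradient(p)); i=int(d[2:-2].argmax())+2; w=d[i-1:i+2]; return i+(w[2]-w[0])/w.sum()
L=[];Rr=[]
for v in range(100,186,5):
    L.append((250+sub(g[v,250:275]),v)); Rr.append((378+sub(g[v,378:400]),v))
Lw=np.array([px2w(c,p,.012) for p in L]);Rw=np.array([px2w(c,p,.012) for p in Rr])
for n,W in(("L",Lw),("R",Rw)):
    k=np.polyfit(W[:,1],W[:,0],1); print(n,"yaw",np.degrees(np.arctan(-k[0])),"x at y=.08",np.polyval(k,.08),"resid",np.std(W[:,0]-np.polyval(k,W[:,1])))
for name,(a,b),z in (("plate end",(60,72),.012),("anvil back",(62,74),.068),("anvil face top",(80,92),.068),("anvil face bot",(90,100),.024),("pad inner",(128,142),.024)):
    cols=(262,264,386) if name=="plate end" else range(295,360,5)
    P=np.array([px2w(c,(u,a+sub(g[a:b,u])),z) for u in cols]); print(name,P[:,:2].mean(0).round(4),"px",np.round([a+sub(g[a:b,u]) for u in cols],1)[:6])
for v in (75,80): 
    row=g[v]; print("anvil sides",[ (px2w(c,(s+sub(row[s:e]),v),.068)).round(4) for s,e in((268,284),(370,385))])
print("cheek row",g[110,270:382].astype(int).tolist())
E
```

```text
L yaw 4.915399633390811 x at y=.08 0.4658645693678687 resid 0.00017431057350746315
R yaw 4.966360468766324 x at y=.08 0.575730650299797 resid 0.00021293579024588092
plate end [0.4978 0.1577] px [66.  66.  64.1]
anvil back [0.5148 0.1479] px [64.9 64.8 64.5 64.6 64.6 64.6]
anvil face top [0.5159 0.1336] px [88.  88.  88.  88.  87.9 87.9]
anvil face bot [0.5167 0.1337] px [97.3 97.2 97.1 97.1 97.  97.1]
pad inner [0.5189 0.1046] px [135.2 135.  135.  135.  134.8 134.8]
anvil sides [array([0.4807, 0.139 , 0.068 ]), array([0.5502, 0.1439, 0.068 ])]
anvil sides [array([0.4809, 0.1359, 0.068 ]), array([0.5509, 0.1408, 0.068 ])]
cheek row [125, 124, 124, 125, 125, 126, 127, 114, 79, 49, 44, 49, 53, 54, 55, 55, 47, 33, 18, 14, 26, 47, 57, 59, 60, 59, 58, 58, 59, 60, 60, 60, 59, 59, 59, 59, 60, 60, 60, 60, 59, 60, 61, 60, 60, 60, 60, 61, 61, 60, 60, 60, 60, 61, 61, 61, 61, 60, 60, 60, 59, 58, 58, 58, 59, 59, 60, 60, 59, 58, 59, 59, 59, 59, 60, 60, 59, 58, 59, 59, 59, 59, 58, 59, 59, 58, 59, 56, 42, 24, 12, 12, 22, 37, 50, 57, 58, 57, 54, 49, 43, 47, 74, 107, 122, 124, 124, 123, 123, 122, 121, 122]
```

Request:
{"api": "play_rows", "payload": {"translation": [[-0.03, 0, 0], [-0.03, 0, 0], [0, 0, 0], [0, 0, 0], [0, 0, 0]], "delta_rot": [[0, 0, 0], [0, 0, 0.8], [0, 0, 0], [0, 0, 0], [0, 0, 0]], "grip": [-1, -1, -1, -1, -1]}}

```text
clock: 9.38
tool_pos: [0.5225, -0.0325, 0.2467]
eef_rot: [0.687, 0.727, 0.0, -0.0]
contact_force: [-0.2, 1.2, -1.4]
opening: 0.381
finger_force: 12.0
```

```bash
python3 - <<'E'
from h import *
togo([.5211,.079,.25]); c=cal("wrist"); im=r.snapshot("wrist");cv2.imwrite("pics/w4.png",im); print(c["eye"])
np.save("c4.npy",c,allow_pickle=True)
cv2.imwrite("pics/w4c.png",cv2.resize(im[0:240,200:440],(600,600),interpolation=cv2.INTER_CUBIC))
E
```

```text
tool shift [ 0.1114  0.005  -0.0032] pos [ 0.5225 -0.0325  0.2467] clock 9.375
tool y angle 3.28 tilt [-0.0001  0.001 ]
[0.51892239 0.03419918 0.32901662]
```

View pics/w4c.png

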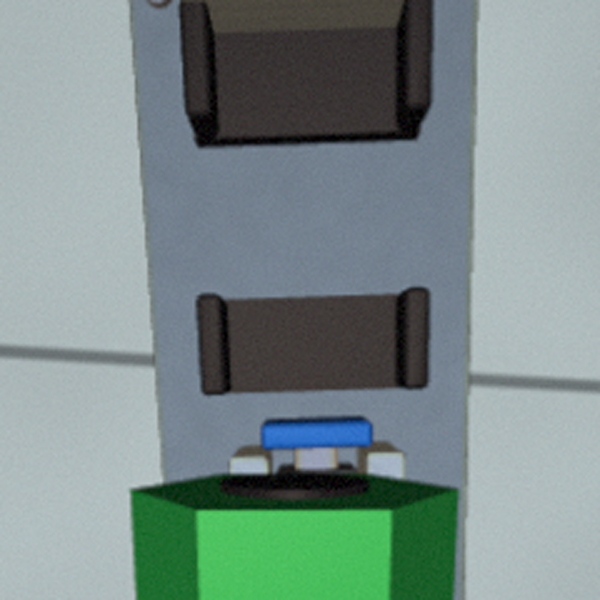

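The crop shows the whole nest: far pad inner edge at crop v≈137 (foot ≈145), near pad from v≈297 to 390, and the blue jaw's front edge at v≈420.

```bash
python3 - <<'E'
from h import *
c=np.load("c4.npy",allow_pickle=True).item()
def P(u,v,z): return px2w(c,(200+u/2.5,v/2.5),z).round(4)
for n,u,v,z in (("far in top",308,137,.024),("far in foot",308,145,.012),("near in",315,297,.024),("near out",315,391,.024),("jaw top front",317,420,.060),("jaw top front45",317,420,.055)): print(n,P(u,v,z))
print("cheeks far L/R inner ends",P(203,136,.036),P(418,130,.036)); print("cheek near",P(225,296,.048),P(400,292,.048),P(228,390,.048),P(404,385,.048))
im=cv2.imread("pics/w4.png");g=cv2.GaussianBlur(cv2.cvtColor(im,cv2.COLOR_BGR2GRAY).astype(float),(3,3),0)
print(g[45:62,325].astype(int),g[112:125,325].astype(int),g[150:172,325].astype(int))
E
```

```text
far in top [0.5189 0.1054 0.024 ]
far in foot [0.519  0.1058 0.012 ]
near in [0.5241 0.0585 0.024 ]
near out [0.526  0.0288 0.024 ]
jaw top front [0.5263 0.021  0.06  ]
jaw top front45 [0.5264 0.0208 0.055 ]
cheeks far L/R inner ends [0.4874 0.101  0.036 ] [0.5517 0.1063 0.036 ]
cheek near [0.4966 0.0553 0.048 ] [0.5492 0.0595 0.048 ] [0.4985 0.0279 0.048 ] [0.5528 0.0326 0.048 ]
[ 55  54  54  55  56  54  53  51  40  21  10  26  67 105 121 126 127] [127 127 126 126 127 120  98  73  62  62  61  60  60] [ 60  60  62  61  61  73  98 121 129 129 128 128 128 129 129 125 103  68
  50  64  87 101]
```

Anvil and jaw faces put the nest centre at about y=0.077 and the pads at about 0.082. I take (0.521, 0.0785), which is inside all tolerances, with yaw 4.94°.

Request:
{"api": "play_rows", "payload": {"translation": [[0, 0, 0], [0.027, 0.002, 0], [0.028, 0.002, 0], [0.028, 0.002, 0], [0.028, 0.002, 0], [0, 0, 0.03], [0, 0, 0.03], [0, 0, 0.03], [0, 0, 0.03], [0, 0, 0.015], [0, 0, 0], [0, 0, 0], [0, 0, 0]], "delta_rot": [[0, 0, -1.65], [0, 0, 0], [0, 0, 0], [0, 0, 0], [0, 0, 0], [0, 0, 0], [0, 0, 0], [0, 0, 0], [0, 0, 0], [0, 0, 0], [0, 0, 0], [0, 0, 0], [0, 0, 0]], "grip": [-1, -1, -1, -1, -1, -1, -1, -1, -1, -1, -1, -1, -1]}}

```text
clock: 11.05
tool_pos: [0.5217, 0.0774, 0.1127]
eef_rot: [0.677, 0.736, 0.001, 0.001]
contact_force: [-0.1, -0.3, -0.6]
opening: 0.377
finger_force: 12.0
```

```bash
python3 - <<'E'
from h import *
togo([.5209,.0785,.0932]); print(r.get_state()["contact_force"])
E
```

```text
tool shift [ 0.0012 -0.0008  0.0195] pos [0.5217 0.0774 0.1127] clock 11.05
tool y angle 4.8 tilt [0.0019 0.0005]
[-0.06890396 -0.34196286 -0.5525106 ]
```

Request:
{"api": "play_rows", "payload": {"translation": [[0.001, -0.0008, 0.006], [0, 0, 0.006], [0, 0, 0.004], [0, 0, 0.002], [0, 0, 0.001], [0, 0, 0], [0, 0, 0]], "delta_rot": [[0, 0, 0], [0, 0, 0], [0, 0, 0], [0, 0, 0], [0, 0, 0], [0, 0, 0], [0, 0, 0]], "grip": [-1, -1, -1, -1, -1, -1, -1]}}

```text
clock: 11.92
tool_pos: [0.5204, 0.0782, 0.0928]
eef_rot: [0.677, 0.736, 0.0, 0.0]
contact_force: [-0.2, 0.2, -1.6]
opening: 0.383
finger_force: 12.0
```

```bash
python3 - <<'E'
from h import *
togo([.5209,.0785,.0932]); print(r.get_state()["contact_force"])
E
```

```text
tool shift [ 0.0002  0.0005 -0.0004] pos [0.5204 0.0782 0.0928] clock 11.925
tool y angle 4.8 tilt [0.0003 0.0002]
[-0.23321495  0.21032106 -1.61133484]
```

Request:
{"api": "play_rows", "payload": {"translation": [[0, 0, 0.001], [0, 0, 0.001], [0, 0, 0]], "delta_rot": [[0, 0, 0], [0, 0, 0], [0, 0, 0]], "grip": [-1, -1, -1]}}

```text
clock: 12.3
tool_pos: [0.5204, 0.0782, 0.0923]
eef_rot: [0.677, 0.736, 0.001, 0.0]
contact_force: [-1.6, 0.1, 15.4]
opening: 0.383
finger_force: 12.0
```

Contact is at z≈0.0923, so the fitting is seated. I ease off, open and rise.

Request:
{"api": "play_rows", "payload": {"translation": [[0, 0, -0.0015], [0, 0, 0], [0, 0, 0], [0, 0, 0], [0, 0, 0], [0, 0, -0.01], [0, 0, -0.03], [0, 0, -0.04], [0, 0, -0.04], [-0.03, 0, -0.03], [-0.03, 0, 0], [-0.03, 0, 0], [0, 0, 0], [0, 0, 0]], "delta_rot": [[0, 0, 0], [0, 0, 0], [0, 0, 0], [0, 0, 0], [0, 0, 0], [0, 0, 0], [0, 0, 0], [0, 0, 0], [0, 0, 0], [0, 0, 0], [0, 0, 0], [0, 0, 0], [0, 0, 0], [0, 0, 0]], "grip": [-1, 0.4, 0.4, 0.4, 0.4, 0.4, 0.4, 0.4, 0.4, 0.4, 0.4, 0.4, 0.4, 0.4]}}

```text
clock: 14.05
tool_pos: [0.5277, -0.0104, 0.2425]
eef_rot: [0.677, 0.736, 0.0, -0.0]
contact_force: [0.4, 0.7, -0.5]
opening: 0.699
finger_force: 0.0
```

```bash
python3 - <<'E'
from h import *
togo([.5211,.0785,.25]); c=cal("wrist"); im=r.snapshot("wrist");cv2.imwrite("pics/w5.png",im); m=gmask(im)
q,f=fitpose(c,m,[.521,.0785,np.radians(94.9)],.045); print(q,np.degrees(q[2]),f)
for n in ("wrist","top","scene"):
    if n!="wrist": r.snapshot(n)
    for t in("knob_grip","crank"):
        for d in r.look_for(n,t)[:2]: print(n,t,np.round(d["point"],4),round(d["confidence"],2))
E
```

```text
tool shift [ 0.0892  0.001  -0.0074] pos [ 0.5277 -0.0104  0.2425] clock 14.05
tool y angle 4.84 tilt [0.0001 0.001 ]
[0.52048852 0.07875823 1.65380721] 94.75617313206831 0.03280749885688161
wrist knob_grip [ 0.4795 -0.0836  0.0759] 0.6
wrist crank [ 0.538  -0.0732  0.053 ] 0.63
scene crank [ 0.555  -0.0758  0.05  ] 0.78
```

View pics/w5.png

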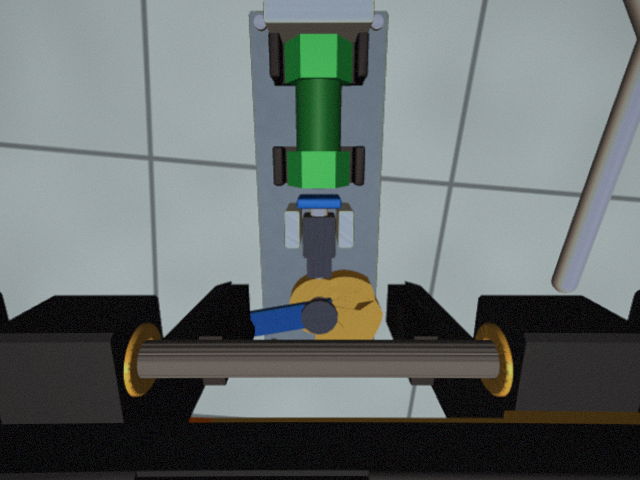

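The fitting lies properly in the nest: fitted mid (0.5205, 0.0788), axis 94.8°, nuts on both pads. The shaft top shows at (320,316) with the arm pointing left. I back off to see the knob.

Request:
{"api": "play_rows", "payload": {"translation": [[-0.03, 0, 0], [-0.03, 0, 0], [-0.03, 0, 0], [-0.03, 0, 0], [0, 0, 0], [0, 0, 0], [0, 0, 0]], "delta_rot": [[0, 0, 0], [0, 0, 0], [0, 0, 0], [0, 0, 0], [0, 0, 0], [0, 0, 0], [0, 0, 0]], "grip": [0.4, 0.4, 0.4, 0.4, 0.4, 0.4, 0.4]}}

```text
clock: 15.38
tool_pos: [0.5379, -0.1294, 0.2422]
eef_rot: [0.676, 0.737, 0.0, -0.0]
contact_force: [-0.8, 1.3, -0.5]
opening: 0.7
finger_force: 0.0
```

```bash
python3 - <<'E'
from h import *
p,Rm,s=tool();print(s["clock"],p,s["q"].round(2)); c=cal("wrist"); im=r.snapshot("wrist");cv2.imwrite("pics/w6.png",im); np.save("c6.npy",c,allow_pickle=True); print(c["eye"])
for t in("knob_grip","crank"):
    for d in r.look_for("wrist",t)[:2]: print(t,np.round(d["point"],4),round(d["confidence"],2),w2px(c,d["point"]))
d=r.silhouettes("wrist","knob_grip")
if d: v,u=np.nonzero(d[0]["pixels"]); print(u.min(),u.max(),v.min(),v.max())
cv2.imwrite("pics/w6c.png",cv2.resize(im[80:330,180:430],(600,600),interpolation=cv2.INTER_CUBIC))
E
```

```text
15.375 [ 0.53789544 -0.12937941  0.24216422] [ 0.18  0.68 -0.04  1.85  0.04  0.62  0.2 ]
[ 0.53243216 -0.0627683   0.3245153 ]
knob_grip [ 0.4733 -0.0885  0.1104] 0.63 [216.55057292 184.41870469]
196 246 165 205
```

View pics/w6c.png

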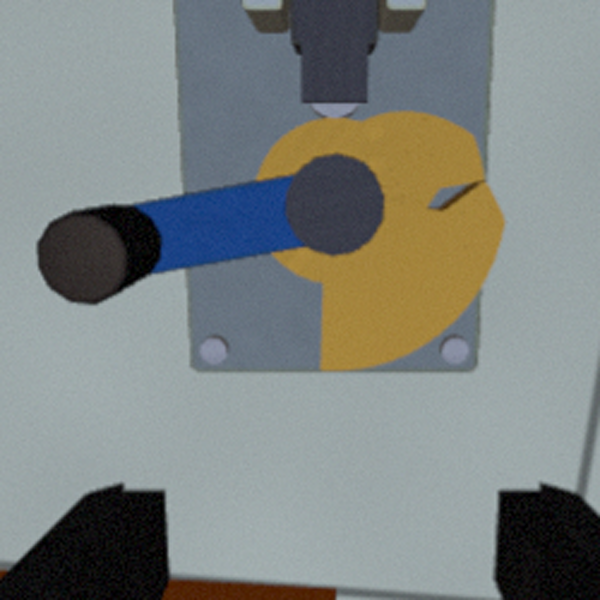

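The crop shows the knob top at crop (83,257), the hub at (334,204) and the brass cam. Going clockwise from the roller, the cam shows the ramp, a dwell at about (475,135)–(485,182), the second ramp to (505,222) and then the high step. I'll measure the shaft, the knob and the cam's radial profile.

```bash
python3 - <<'E'
from h import *
c=np.load("c6.npy",allow_pickle=True).item(); im=cv2.imread("pics/w6.png")
f=lambda u,v,z: px2w(c,(180+u/2.4,80+v/2.4),z)
k=f(83,257,.110)
for z in(.064,.070,.09): print("hub",z,f(334,204,z).round(4), "line x",.5208-(f(334,204,z)[1]-.08)*.0864)
print("knob",k)
a=np.radians(4.94); Rz=np.array([[np.cos(a),-np.sin(a)],[np.sin(a),np.cos(a)]])
for z in (.064,.07,.09):
    d=Rz.T@(k[:2]-f(334,204,z)[:2]); print("len",np.linalg.norm(d),"theta0",np.arctan2(-d[1],-d[0]))
hsv=cv2.cvtColor(im,cv2.COLOR_BGR2HSV); m=cv2.inRange(hsv,(12,90,60),(32,255,255)); m[:110]=0;m[250:]=0;m[:,:200]=0;m[:,420:]=0
cs,_=cv2.findContours(m,cv2.RETR_EXTERNAL,cv2.CHAIN_APPROX_NONE); C=max(cs,key=cv2.contourArea)[:,0,:]
zc=.052; s=f(334,204,.066)[:2]
W=np.array([Rz.T@(px2w(c,p,zc)[:2]-s) for p in C]); rad=np.hypot(*W.T)*1000; cw=np.arctan2(W[:,0],W[:,1])  # clockwise from +y rig
for t in np.arange(-.4,3.3,.1):
    i=np.abs(cw-t)<.05
    if i.any(): print(round(t,2),rad[i].max().round(1),end="; ")
E
```

```text
hub 0.064 [ 0.5342 -0.0736  0.064 ] line x 0.5340736042830032
hub 0.07 [ 0.5342 -0.0734  0.07  ] line x 0.5340519912057691
hub 0.09 [ 0.5341 -0.0725  0.09  ] line x 0.5339799476149887
knob [ 0.4720241  -0.09025323  0.11      ]
len 0.06439027866631532 theta0 0.17490688641683938
len 0.06441531723825406 theta0 0.1788247565371519
len 0.06450590774596773 theta0 0.19186124978308858
-0.4 25.5; -0.3 25.5; -0.2 25.3; -0.1 25.6; -0.0 25.3; 0.1 25.5; 0.2 25.3; 0.3 26.1; 0.4 28.8; 0.5 31.1; 0.6 34.2; 0.7 36.0; 0.8 39.2; 0.9 41.8; 1.0 45.1; 1.1 47.2; 1.2 47.1; 1.3 47.1; 1.4 47.3; 1.5 49.8; 1.6 52.4; 1.7 53.9; 1.8 53.8; 1.9 53.8; 2.0 53.9; 2.1 54.1; 2.2 54.2; 2.3 54.1; 2.4 54.1; 2.5 54.1; 2.6 54.1; 2.7 54.1; 2.8 54.2; 2.9 54.1; 3.0 54.2; 3.1 53.7;
```

The cam profile is clear, measured as turn from now: low to 0.28, ramp to 1.07, dwell 1.07–1.40, second ramp to 1.65. So I aim for a turn of about 1.24 rad and will check it by feel. I turn the tool so its closing line lies along the knob's tangent, then go above the knob.

Request:
{"api": "play_rows", "payload": {"translation": [[0, 0, 0], [0, 0, 0], [0, 0, 0], [0, 0, 0], [0, 0, 0], [0, 0, 0], [0, 0, 0], [0, 0, 0], [-0.0253, -0.0288, 0], [-0.0253, -0.0288, 0], [0, 0, 0.03], [0, 0, 0], [0, 0, 0]], "delta_rot": [[0, 0, 9.6], [0, 0, 9.6], [0, 0, 9.6], [0, 0, 9.6], [0, 0, 9.6], [0, 0, 9.6], [0, 0, 9.6], [0, 0, 9.6], [0, 0, 0], [0, 0, 0], [0, 0, 0], [0, 0, 0], [0, 0, 0]], "grip": [0.4, 0.4, 0.4, 0.4, 0.4, 0.4, 0.4, 0.4, 0.4, 0.4, 0.4, 0.4, 0.4], "squeeze": 25}}

```text
clock: 17.2
tool_pos: [0.4726, -0.0922, 0.2127]
eef_rot: [0.988, 0.156, 0.0, 0.0]
contact_force: [-0.5, -0.3, -0.4]
opening: 0.702
finger_force: 0.0
```

```bash
python3 - <<'E'
from h import *
togo([.472,-.0903,.136])
c=cal("wrist"); im=r.snapshot("wrist"); cv2.imwrite("pics/w7.png",im)
for d in r.silhouettes("wrist","knob_grip")[:1]:
    v,u=np.nonzero(d["pixels"]); print(u.min(),u.max(),v.min(),v.max(),"expected top centre",w2px(c,[.472,-.0903,.110]))
for d in r.look_for("wrist","knob_grip")[:2]: print(d)
print(r.get_state()["contact_force"],r.get_state()["q"].round(2))
E
```

```text
tool shift [-0.     -0.002   0.0767] pos [ 0.4726 -0.0922  0.2127] clock 17.2
tool y angle -72.02 tilt [ 0.001  -0.0003]
293 335 236 292 expected top centre [314.01601145 273.47161616]
{'point': [0.4729, -0.0889, 0.1085], 'confidence': 0.58}
[ 0.37062446 -0.93679107 -0.88331408] [-0.08  0.68  0.28  2.09 -0.45  0.42 -0.7 ]
```

The knob is where expected: its silhouette is centred at u=314 and the model predicts 314. Now I descend and grip.

Request:
{"api": "play_rows", "payload": {"translation": [[0, -0.002, 0.025], [0, 0, 0.025], [0, 0, 0.017], [0, 0, 0.01], [0, 0, 0], [0, 0, 0], [0, 0, 0], [0, 0, 0], [0, 0, 0], [0, 0, 0]], "delta_rot": [[0, 0, 0], [0, 0, 0], [0, 0, 0], [0, 0, 0], [0, 0, 0], [0, 0, 0], [0, 0, 0], [0, 0, 0], [0, 0, 0], [0, 0, 0]], "grip": [0.4, 0.4, 0.4, 0.4, 0.4, -1, -1, -1, -1, -1], "squeeze": 25}}

```text
clock: 18.6
tool_pos: [0.4714, -0.0901, 0.1354]
eef_rot: [0.988, 0.156, 0.0, 0.0]
contact_force: [-1.1, 0.1, 3.3]
opening: 0.263
finger_force: 25.0
```

```bash
cat >> h.py <<'E'
S=np.array([.5342,-.0735])
def crank():
    p,Rm,s=tool(); d=p[:2]-S; ang=np.arctan2(d[1],d[0])%(2*np.pi); t=np.array([-np.sin(ang),np.cos(ang)]); n=d/np.linalg.norm(d)
    F=s["contact_force"][:2]; print("clk",s["clock"],"worldang",round(ang,4),"rad",np.linalg.norm(d).round(4),"Ft",(F@t).round(2),"Fr",(F@n).round(2),"yang-ang",np.degrees(np.arctan2(Rm[1,1],Rm[0,1])-ang).round(1)%360,"open",round(s["opening"],3),s["finger_force"].round(1),"z",p[2].round(4))
E
python3 -c "
from h import *
crank();togo([.472,-.0903,.136]);print(tool()[2]['q'].round(2))"
```

```text
Traceback (most recent call last):
  File "h.py", line 57, in crank
    F=s["contact_force"][:2]; print("clk",s["clock"],"worldang",round(ang,4),"rad",np.linalg.norm(d).round(4),"Ft",(F@t).round(2),"Fr",(F@n).round(2),"yang-ang",np.degrees(np.arctan2(Rm[1,1],Rm[0,1])-ang).round(1)%360,"open",round(s["opening"],3),s["finger_force"].round(1),"z",p[2].round(4))
                                                                                                                                                                                                                                                       ^^^^^^^^^^^^^^^^^^^^^^^
AttributeError: 'float' object has no attribute 'round'
```

Request:
{"api": "play_rows", "payload": {"translation": [[-0.0001, 0.00325, 0], [-0.0001, 0.00325, 0], [-0.0001, 0.00325, 0], [-0.0001, 0.00325, 0], [-0.0001, 0.00325, 0], [-0.0001, 0.00325, 0], [0, 0, 0]], "delta_rot": [[0, 0, -2.865], [0, 0, -2.865], [0, 0, -2.865], [0, 0, -2.865], [0, 0, -2.865], [0, 0, -2.865], [0, 0, 0]], "grip": [-1, -1, -1, -1, -1, -1, -1]}}

```text
clock: 19.48
tool_pos: [0.4791, -0.108, 0.1353]
eef_rot: [0.953, 0.303, 0.0, -0.0]
contact_force: [-0.1, 0.6, 6.1]
opening: 0.265
finger_force: 25.0
```

```bash
sed -i 's/s\["finger_force"\].round(1)/round(float(s["finger_force"]),1)/; s/np.linalg.norm(d).round(4)/round(float(np.linalg.norm(d)),4)/' h.py
python3 -c "
from h import *
crank();print(tool()[2]['q'].round(2),tool()[2]['contact_force'])"
```

```text
clk 19.475 worldang 3.7006 rad 0.065 Ft -0.56 Fr -0.24 yang-ang 93.30000000000001 open 0.265 25.0 z 0.1353
[ 0.06  0.82  0.11  2.1  -0.35  0.24 -0.47] [-0.09523035  0.59537167  6.11390707]
```

Request:
{"api": "play_rows", "payload": {"translation": [[-0.0001, 0.00325, 0], [-0.0001, 0.00325, 0], [-0.0001, 0.00325, 0], [-0.0001, 0.00325, 0], [-0.0001, 0.00325, 0], [-0.0001, 0.00325, 0], [-0.0001, 0.00325, 0], [-0.0001, 0.00325, 0], [0, 0, 0]], "delta_rot": [[0, 0, -2.865], [0, 0, -2.865], [0, 0, -2.865], [0, 0, -2.865], [0, 0, -2.865], [0, 0, -2.865], [0, 0, -2.865], [0, 0, -2.865], [0, 0, 0]], "grip": [-1, -1, -1, -1, -1, -1, -1, -1, -1]}}

```text
clock: 20.6
tool_pos: [0.4963, -0.1264, 0.1353]
eef_rot: [0.874, 0.487, -0.0, -0.001]
contact_force: [-1.2, 1.3, 6.8]
opening: 0.263
finger_force: 25.0
```

```bash
python3 -c "
from h import *
crank();print(tool()[2]['q'].round(2),tool()[2]['contact_force'])"
```

```text
clk 20.6 worldang 4.091 rad 0.0651 Ft -1.69 Fr -0.36 yang-ang 93.80000000000001 open 0.263 25.0 z 0.1353
[ 0.13  0.83  0.06  2.03 -0.16  0.28 -0.24] [-1.16234295  1.27912067  6.84361623]
```

Request:
{"api": "play_rows", "payload": {"translation": [[-0.0001, 0.0026, 0], [-0.0001, 0.0026, 0], [-0.0001, 0.0026, 0], [-0.0001, 0.0026, 0], [-0.0001, 0.0026, 0], [-0.0001, 0.0026, 0], [0, 0, 0]], "delta_rot": [[0, 0, -2.3], [0, 0, -2.3], [0, 0, -2.3], [0, 0, -2.3], [0, 0, -2.3], [0, 0, -2.3], [0, 0, 0]], "grip": [-1, -1, -1, -1, -1, -1, -1]}}

```text
clock: 21.48
tool_pos: [0.5081, -0.1332, 0.1352]
eef_rot: [0.809, 0.588, -0.002, -0.002]
contact_force: [-4.9, 3.1, 9.8]
opening: 0.262
finger_force: 25.0
```

```bash
python3 -c "
from h import *
crank();print(tool()[2]['contact_force'])"
```

```text
clk 21.475 worldang 4.3003 rad 0.0652 Ft -5.68 Fr -0.87 yang-ang 95.60000000000002 open 0.262 25.0 z 0.1352
[-4.85788397  3.07315216  9.81714948]
```

Request:
{"api": "play_rows", "payload": {"translation": [[-0.0002, 0.002, 0], [-0.0002, 0.002, 0], [-0.0002, 0.002, 0], [0, 0, 0]], "delta_rot": [[0, 0, -1.7], [0, 0, -1.7], [0, 0, -1.7], [0, 0, 0]], "grip": [-1, -1, -1, -1]}}

```text
clock: 21.98
tool_pos: [0.5127, -0.135, 0.1352]
eef_rot: [0.782, 0.623, -0.002, -0.003]
contact_force: [-6.7, 4.2, 12.1]
opening: 0.264
finger_force: 25.0
```

```bash
python3 -c "
from h import *
crank();print(tool()[2]['contact_force'])"
```

```text
clk 21.975 worldang 4.3762 rad 0.0652 Ft -7.71 Fr -1.75 yang-ang 96.39999999999998 open 0.264 25.0 z 0.1352
[-6.69644898  4.19607215 12.10725219]
```

Request:
{"api": "play_rows", "payload": {"translation": [[-0.0002, 0.002, 0], [-0.0002, 0.002, 0], [0, 0, 0]], "delta_rot": [[0, 0, -1.7], [0, 0, -1.7], [0, 0, 0]], "grip": [-1, -1, -1]}}

```text
clock: 22.35
tool_pos: [0.516, -0.1362, 0.1352]
eef_rot: [0.763, 0.646, -0.003, -0.004]
contact_force: [-8.5, 3.5, 13.2]
opening: 0.266
finger_force: 25.0
```

```bash
python3 -c "
from h import *
crank();print(tool()[2]['contact_force'])"
```

```text
clk 22.35 worldang 4.4293 rad 0.0653 Ft -9.13 Fr -0.94 yang-ang 96.80000000000001 open 0.266 25.0 z 0.1352
[-8.50788365  3.45077639 13.15641662]
```

Request:
{"api": "play_rows", "payload": {"translation": [[-0.0002, 0.002, 0], [-0.0002, 0.002, 0], [0, 0, 0]], "delta_rot": [[0, 0, -1.7], [0, 0, -1.7], [0, 0, 0]], "grip": [-1, -1, -1]}}

```text
clock: 22.72
tool_pos: [0.5204, -0.1373, 0.1352]
eef_rot: [0.743, 0.669, -0.002, -0.003]
contact_force: [-7.4, 3.9, 12.0]
opening: 0.262
finger_force: 25.0
```

```bash
python3 -c "
from h import *
crank();print(tool()[2]['contact_force'])"
```

```text
clk 22.725 worldang 4.4989 rad 0.0653 Ft -8.06 Fr -2.24 yang-ang 96.19999999999999 open 0.262 25.0 z 0.1352
[-7.40517929  3.89439632 12.00069248]
```

Request:
{"api": "play_rows", "payload": {"translation": [[-0.0002, 0.002, 0], [0, 0, 0]], "delta_rot": [[0, 0, -1.7], [0, 0, 0]], "grip": [-1, -1]}}

```text
clock: 22.98
tool_pos: [0.5248, -0.1382, 0.1353]
eef_rot: [0.733, 0.68, -0.0, -0.001]
contact_force: [-2.0, 2.4, 5.8]
opening: 0.262
finger_force: 25.0
```

```bash
python3 -c "
from h import *
crank();print(tool()[2]['contact_force'])"
```

```text
clk 22.975 worldang 4.5675 rad 0.0653 Ft -2.36 Fr -2.04 yang-ang 93.89999999999998 open 0.262 25.0 z 0.1353
[-2.03593706  2.36048782  5.83587584]
```

The force fell from 9 N to 2 N at about 4.50–4.57 rad, so the follower is entering the dwell, as the cam profile predicted. A little further takes it to the middle.

Request:
{"api": "play_rows", "payload": {"translation": [[-0.0001, 0.0015, 0], [-0.0001, 0.0015, 0], [0, 0, 0], [0, 0, 0]], "delta_rot": [[0, 0, -1.3], [0, 0, -1.3], [0, 0, 0], [0, 0, 0]], "grip": [-1, -1, -1, -1]}}

```text
clock: 23.48
tool_pos: [0.5286, -0.1386, 0.1353]
eef_rot: [0.718, 0.696, 0.0, -0.001]
contact_force: [-1.5, 2.8, 6.4]
opening: 0.263
finger_force: 25.0
```

```bash
python3 -c "
from h import *
crank();print(tool()[2]['contact_force'])"
```

```text
clk 23.475 worldang 4.6264 rad 0.0653 Ft -1.76 Fr -2.7 yang-ang 93.19999999999999 open 0.263 25.0 z 0.1353
[-1.52241545  2.83694619  6.37770399]
```

The crank is at 4.63, mid-dwell, with about 1.5 N at the knob. I let go, rise and check.

Request:
{"api": "play_rows", "payload": {"translation": [[0, 0, 0], [0, 0, 0], [0, 0, 0], [0, 0, 0], [0, 0, -0.015], [0, 0, -0.03], [0, 0, -0.04], [0, 0, -0.04], [0, -0.03, 0], [0, -0.04, 0], [0, -0.04, 0], [0, 0, 0], [0, 0, 0]], "delta_rot": [[0, 0, 0], [0, 0, 0], [0, 0, 0], [0, 0, 0], [0, 0, 0], [0, 0, 0], [0, 0, 0], [0, 0, 0], [0, 0, 0], [0, 0, 0], [0, 0, 0], [0, 0, 0], [0, 0, 0]], "grip": [0.4, 0.4, 0.4, 0.4, 0.4, 0.4, 0.4, 0.4, 0.4, 0.4, 0.4, 0.4, 0.4]}}

```text
clock: 25.1
tool_pos: [0.4199, -0.1358, 0.261]
eef_rot: [0.719, 0.695, 0.001, 0.001]
contact_force: [1.1, 0.6, 0.6]
opening: 0.703
finger_force: 0.0
```

```bash
python3 -c "
from h import *
p,Rm,s=tool();print(s['clock'],p,s['contact_force'])
c=cal('wrist');im=r.snapshot('wrist');cv2.imwrite('pics/w8.png',im)
for n in('wrist','top','scene'):
    if n!='wrist': r.snapshot(n)
    for d in r.look_for(n,'knob_grip')[:2]:
        w=np.array(d['point'])[:2]-S; print(n,np.round(d['point'],4),round(d['confidence'],2),'ang',np.arctan2(w[1],w[0])%6.2832,np.linalg.norm(w))
for z in (.110,): print('expected knob px',w2px(c,[S[0]+.065*np.cos(4.63),S[1]+.065*np.sin(4.63),z]))
m=gmask(im);print(m.sum());q,f=fitpose(c,m,[.5205,.082,np.radians(94.8)],.045);print(q,f)
"
```

```text
25.1 [ 0.41991583 -0.13584047  0.26102434] [1.12712708 0.57919912 0.58883254]
wrist [ 0.5235 -0.1375  0.1073] 0.96 ang 4.5467482818738745 0.0648882886197502
top [ 0.5252 -0.1272  0.1004] 0.42 ang 4.546349198936753 0.05444896693234869
scene [ 0.4659 -0.2704  0.034 ] 0.54 ang 4.378514109630885 0.20840945276066533
scene [ 0.5332 -0.1334  0.1005] 0.41 ang 4.695710733079487 0.05990834666388315
expected knob px [475.13072624 247.70324643]
44
[0.51331841 0.0900242  1.6939429 ] 0.4482758620689655
```

View pics/w8.png

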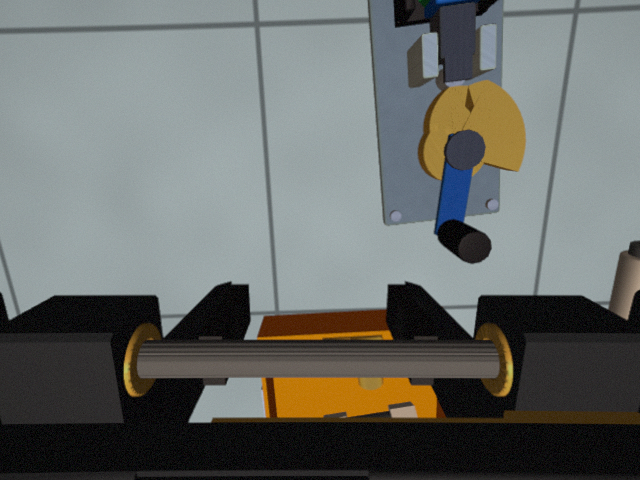

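The knob's top is at (473,245), against (475,248) expected for the angle where I left it. The crank stays in the dwell with the roller just before the notch. I'll do a numeric check of the fitting and crank, then hand in.

Request:
{"api": "play_rows", "payload": {"translation": [[0.03, 0.03, 0], [0.04, 0.035, 0], [0.045, 0.035, 0], [0, 0, 0], [0, 0, 0], [0, 0, 0]], "delta_rot": [[0, 0, 0], [0, 0, 0], [0, 0, 0], [0, 0, 0], [0, 0, 0], [0, 0, 0]], "grip": [0.4, 0.4, 0.4, 0.4, 0.4, 0.4]}}

```text
clock: 26.15
tool_pos: [0.5217, -0.0256, 0.2601]
eef_rot: [0.719, 0.695, -0.001, -0.0]
contact_force: [-0.7, 0.0, 0.0]
opening: 0.699
finger_force: 0.0
```

```bash
python3 -c "
from h import *
p,Rm,s=tool();print(s['clock'],p,s['contact_force'])
c=cal('wrist');im=r.snapshot('wrist');cv2.imwrite('pics/w9.png',im)
m=gmask(im);print(m.sum());q,f=fitpose(c,m,[.5205,.082,np.radians(94.8)],.045);print(q,np.degrees(q[2]),f)
r.snapshot('top')
for n in ('wrist','top'):
  for d in r.look_for(n,'knob_grip')[:2]: print(n,np.round(d['point'],4),d['confidence'])
"
```

```text
26.15 [ 0.52165948 -0.02559798  0.26008477] [-0.6620859   0.02503747  0.02333478]
7960
[0.51974306 0.08464623 1.65868707] 95.03576854708601 0.03526845230881104
wrist [ 0.5264 -0.1383  0.1121] 0.58
wrist [0.5204 0.0959 0.0611] 0.21
```

The fitting moved 6 mm onto the anvil (0.0846 + 0.050 ≈ the face at 0.134) and is aligned. The knob has not moved and the robot is clear of everything, so I hand in.

```bash
python3 -c "
from plant import r
print(r.finish_job())"
```

```text
the job is handed in; nothing more can be done
None
```

I laid the green fitting in the nest, let go of it, and turned the crank until the follower sat mid-dwell with the fitting pressed on the anvil; the job is handed in at about 26 s of the 64 s, with no verdict returned.

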